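# Find the plug gauge that each coupling fits

### The arm

A 6-joint arm with a two-finger parallel gripper is mounted at the origin on the work surface. World frame = base frame: x ahead of the robot, y to its left, z up, the work surface at z = 0. Lengths are in m, angles in rad, forces in N, time in s.
With the tool pointing down it reaches from about 0.325 to 0.775 m from the base axis. Payload 5.5 kg.
Tool frame: the origin (TCP) lies on the centre line of the jaws, within the pads' length; the fingertips stand 17 mm ahead of it and the grasp point (between the pads) lies 2 mm behind it; z points along the fingers, y is the line along which they close (so a half turn about z gives the same grasp; the last joint's range is limited). The gripper opens to 85 mm and grips with 20 to 120 N. Pads are 22 mm wide; open, the fingers measure 114 mm over their backs; the gripper's body (76 mm by 85 mm) begins 54 mm behind the grasp point. The pads swing forward as they close: fully open they stand 13 mm farther back than shut.
Start: joints at [-0.057, 0.091, 1.231, -0, 1.82, -0.057], TCP at [0.6, -0, 0.248] pointing down, gripper open.
Joint ranges: [-2.87, 2.87], [-0.86, 2.18], [0.17, 2.46], [-1.51, 4.65], [0.06, 2.69], [-2.65, 2.65]. Speed limits (rad/s): [2.57, 2.57, 3.01, 3.14, 3.14, 3.14].

### API

Orientations are given as a 3x3 rotation matrix whose columns are the frame's x, y, z axes.
In Python, from workcell import bot gives the robot as it stands.
- The arm moves only by the shell command python3 -m pendant 'ROWS' [OPENING] [FORCE]. ROWS is JSON, a list of rows, each an object of numbers: "tx", "ty", "tz": the shift along the tool's x, y, z each as a share of 100 cm, from -1 to 1; "rx", "ry", "rz": the turn, a rotation vector about the tool's x, y, z each as a share of 120 degrees, from -1 to 1. A call has 1 to 10 rows; each row shifts and turns the commanded pose from where the row before left it, along the tool's axes as they then stand; what a row does not reach is not made up. A row lasts 1/8 s, in which the tool goes at most 62.5 mm and 10.7 degrees, less where a joint would pass 70% of its speed; a pose out of reach is approached as far as the arm can. A call with a number of a shift or a turn outside -1 to 1 is refused whole. A call with a gripper value outside its range is refused whole. OPENING is the opening, from 0 (shut) to 1 (fully open), set as the call begins (- or left out, the last holds). The fingers move at their own pace and stop on an object; FORCE is the grip in N (left out, the last holds). Time passes only in rows, so rows that do not move let the fingers close. It gives the time, the measured TCP pose, the force, the opening and the grip force at its end, in the units of the state.
- bot.state(): the state, without advancing time (a new reading comes with each control period).
- bot.get_image(name): name is "scene" or "side" or "wrist"; returns (picture, depth): 420x560x3 uint8, red, green, blue; 420x560 float32, m along the optical axis (not along the pixel's ray), 0 where there is no reading.
- bot.camera_info(name): a dict with "fx", "fy", "cx", "cy" (pixels), "dist_coeffs" ([k1, k2, p1, p2, k3] as OpenCV has them; the pictures are not rectified), "rvec" (rotation vector, rad) and "tvec" (3), from world to camera coordinates, as OpenCV has them. Camera axes: x right, y down, z forward; pixel columns grow to the right and rows downward; lengths in m; the calibration is good to about 2 mm. A picture is of the moment at which its call begins: read the wrist's pose just before it. camera_info takes no time and is no camera call; for the wrist camera it gives the pose at the moment of the call.
- bot.sign_off(): hands the job in; it is judged then, once.
The state is a dict: "time_s": time; "joint_pos": joint angles; "joint_velocities": joint speeds; "tau": joint torques, N m; "position": TCP position; "ee_rot": TCP orientation; "contact_force": force on the tool from outside, world axes, zero at the start; "ft_torque": the same for the moment, N m; "gripper_width": finger opening in m; "grasp_force": force on a finger pad.
Only numpy, scipy, OpenCV 4.12 (cv2) and the standard library are available. Lean on these libraries where they do the work, as an engineer would, in place of code of your own. Each camera call takes 0.05 s, during which the arm holds its last target. There are 200 camera calls.

### The job

The two couplings in the steel rack look alike but are bored to different sizes. Find out by trying them on, without forcing, which of the two plug gauges each one belongs on, and leave both on the gauges, pushed fully home against the collar: the wider-bored coupling on the thick plug, and the one that is too tight for it on the thin plug. Do not drop the couplings, and leave everything else on the bench where it is.

Things in the scene. Friction and masses are not known exactly. Their poses are not given: they have to be found in the camera images.
- coupling_a: Steel tubing coupling lying in the rack: a tube, 52 mm outside, 89 mm long, about 0.7 kg. Both ends: a recess 45 mm wide, 12 mm deep, then the threaded land, 65 mm long. The two look alike; they differ in the bore of the land, which only the plugs tell. Origin at the tube's centre; local x is its axis, either end forward; its roll about x does not matter.
- coupling_b: Steel tubing coupling lying in the rack: a tube, 52 mm outside, 89 mm long, about 0.7 kg. Both ends: a recess 45 mm wide, 12 mm deep, then the threaded land, 65 mm long. The two look alike; they differ in the bore of the land, which only the plugs tell. Origin at the tube's centre; local x is its axis, either end forward; its roll about x does not matter.
- thick_plug: Fixed bench stand with a level steel pin (plug gauge) of 38.4 mm diameter. Origin on the bench below the pin; local x runs along the pin from its nose (x = -66 mm) to the stand: couplings slide on in +x. Pin axis y = 0, z = 85 mm; 50 mm collar at x = 14 mm: fully home, a coupling's centre is at x = -30.5 mm. Base x -65 to 85 mm, 100 mm wide, 18 mm high; clamp behind the collar 124 mm high.
- thin_plug: Fixed bench stand with a level steel pin (plug gauge) of 32 mm diameter. Origin on the bench below the pin; local x runs along the pin from its nose (x = -66 mm) to the stand: couplings slide on in +x. Pin axis y = 0, z = 85 mm; 50 mm collar at x = 14 mm: fully home, a coupling's centre is at x = -30.5 mm. Base x -65 to 85 mm, 100 mm wide, 18 mm high; clamp behind the collar 124 mm high.
- thick_plug_tip (a point): Middle of the thick plug's nose, 85 mm above the bench; axes as its stand. Nose 24 mm wide, coned over 10 mm to the full diameter. The wider-bored coupling passes with 1.8 mm to spare all round, but catches on the cone's edge if held further off-centre. The tighter one can never pass: it stops with its front end about 20 mm past this point, 60 mm short of home.
- thin_plug_tip (a point): Middle of the thin plug's nose, 85 mm above the bench; axes as its stand. Nose 18 mm wide, coned over 10 mm to the full diameter. The tighter coupling passes with 1.5 mm to spare all round, and is fully home with its front end 80 mm past this point. The wider-bored one would slide home here too, loosely, but belongs on the thick plug.
- rack: Fixed dark steel rack, 100 x 230 mm: two notched plates, 10 mm thick, 36 mm high, inner faces 52 mm apart, so that fingers pass down between them at the middle of a coupling. Origin under its middle, on the bench. Couplings lie along local x in V grooves at local y = -55 and 55 mm, axes 48 mm above the bench; base plate 6 mm high.
- ring_gauge: Bystander, to be left alone: squat plain stainless ring, 90 mm across, 28 mm high.
- thread_protector: Bystander, to be left alone: grey cast-iron cup, 82 mm across, 60 mm high.
- lens: Bystander, to be left alone: green glass inspection lens in a dark round frame with a handle, 165 mm long, lying flat.
- tally_counter: Bystander, to be left alone: round brass tally counter, 54 mm across, 24 mm high.
- dope_can: Bystander, to be left alone: grey can, 84 mm across, 105 mm high.
- brush: Bystander, to be left alone: brush lying flat.
Things that resemble listed ones, but are neither listed nor needed, are in the scene too. Leave any blue look-alike of the coupling_b alone.

How it is judged:
At the end, for the whole second after the job is handed in: One coupling is on the thick plug and the other on the thin plug, each fully home (centre within 5 mm of its home point along the pin and within 7 mm of the pin's axis sideways, its axis within 0.1 rad of the pin's), both at rest and released (((x of coupling_a in the frame of thick_plug between -0.0355 and -0.026 m and y of coupling_a in the frame of thick_plug between -0.007 and 0.007 m and z of coupling_a in the frame of thick_plug between 0.077 and 0.091 m and angle between the x axis of coupling_a and the x axis of thick_plug, either way round below 0.1 rad) or (x of coupling_b in the frame of thick_plug between -0.0355 and -0.026 m and y of coupling_b in the frame of thick_plug between -0.007 and 0.007 m and z of coupling_b in the frame of thick_plug between 0.077 and 0.091 m and angle between the x axis of coupling_b and the x axis of thick_plug, either way round below 0.1 rad)) and ((x of coupling_a in the frame of thin_plug between -0.0355 and -0.026 m and y of coupling_a in the frame of thin_plug between -0.007 and 0.007 m and z of coupling_a in the frame of thin_plug between 0.077 and 0.091 m and angle between the x axis of coupling_a and the x axis of thin_plug, either way round below 0.1 rad) or (x of coupling_b in the frame of thin_plug between -0.0355 and -0.026 m and y of coupling_b in the frame of thin_plug between -0.007 and 0.007 m and z of coupling_b in the frame of thin_plug between 0.077 and 0.091 m and angle between the x axis of coupling_b and the x axis of thin_plug, either way round below 0.1 rad)) and linear speed of each of coupling_a, coupling_b below 0.03 m/s and contact force between the fingers and coupling_a below 0.2 N and contact force between the fingers and coupling_b below 0.2 N); the robot touches nothing.
It fails at once if a coupling is forced on a plug gauge (more than 60 N) (contact force between any of coupling_a, coupling_b and thick_plug above 60 N or contact force between any of coupling_a, coupling_b and thin_plug above 60 N).
It fails at once if a coupling is dropped (moves free of the fingers at more than 0.7 m/s) ((contact force between the fingers and coupling_a below 0.05 N and linear speed of coupling_a above 0.7 m/s) or (contact force between the fingers and coupling_b below 0.05 N and linear speed of coupling_b above 0.7 m/s)).
It fails at once if something else on the bench is shifted by more than 25 mm (distance of any of ring_gauge, thread_protector, lens, tally_counter, dope_can, brush from where it was at the start of the episode above 0.025 m).
It also fails if it takes over 58 s, if anything falls off the work surface, if the arm or the gripper's body presses on something with over 40 N, if the wrist force passes 120 N, or if a joint passes its speed limit or range.

## Working session

There is one attempt and no reset: what is moved stays moved. The work goes in short steps, Python scripts to look and compute and a shell command to move; the robot and the scene stay as the last step left them, time stands still between calls to the robot, and variables do not carry over. Pictures are saved under pics/ and viewed, at most 10 in all, crops included, and the job is handed in when it is done.

```bash
ls; mkdir -p pics
python3 - <<'E'
from workcell import bot
import cv2,numpy as np
for n in("scene","side"):
    im,d=bot.get_image(n); np.savez(f"{n}0.npz",im=im,d=d); cv2.imwrite(f"pics/{n}0.png",im[:,:,::-1])
    c=bot.camera_info(n); R=cv2.Rodrigues(np.array(c['rvec']))[0]; print(n,c['fx'],c['dist_coeffs'],"cam at",-R.T@np.array(c['tvec']),"fwd",R[2])
E
```

```text
pics
scene 465.6809025120483 [-0.1461727  0.         0.         0.         0.       ] cam at [ 1.22025657 -0.73954013  0.84425498] fwd [-0.56398736  0.55879149 -0.60800521]
side 422.37613480435334 [-0.01300948  0.          0.          0.          0.        ] cam at [ 0.4612726  -0.7867291   0.89833369] fwd [ 0.07868678  0.67601243 -0.732677  ]
```

View pics/scene0.png

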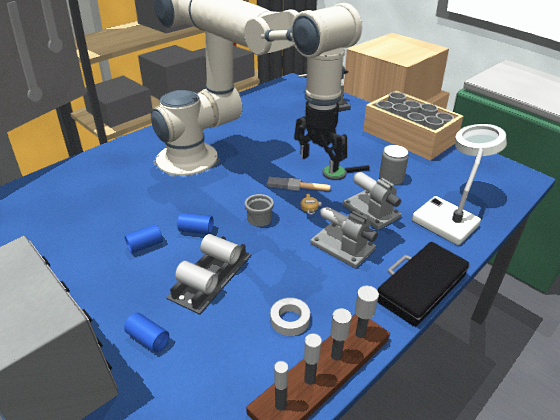

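View pics/side0.png

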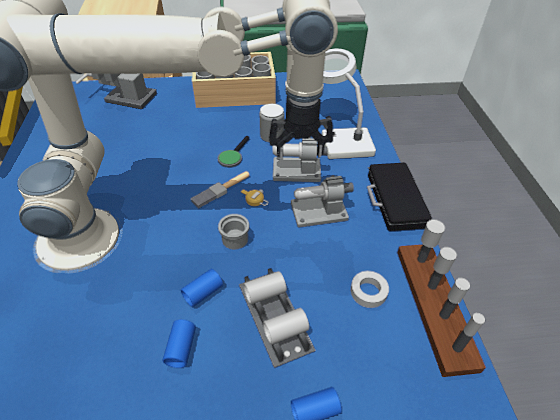

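The rack's couplings are at scene (221,249), (196,276) and side (265,288), (286,325). The loose blue tubes at scene (144,239), (196,224), (148,332) are look-alikes to leave alone. The pin stands are at scene (343,235), (372,200) and side (320,200), (297,158). The stand-like thing at side (130,85) is far from the bench tools.

I'll measure the couplings and pins from depth in both views.

```bash
cat > h.py <<'E'
import numpy as np,cv2
from scipy.optimize import least_squares
from workcell import bot
def cloud(n,d,c=None):
    c=c or bot.camera_info(n); K=np.array([[c['fx'],0,c['cx']],[0,c['fy'],c['cy']],[0,0,1]])
    v,u=np.mgrid[:d.shape[0],:d.shape[1]]
    p=cv2.undistortPoints(np.stack([u,v],-1).reshape(-1,1,2).astype(float),K,np.array(c['dist_coeffs'])).reshape(*d.shape,2)
    P=np.concatenate([p*d[...,None],d[...,None]],-1); R=cv2.Rodrigues(np.array(c['rvec']))[0]
    return (P-np.array(c['tvec']))@R
def fitcyl(P,c0,yaw0,r=None):
    """level-ish cylinder: axis point c (at mean), yaw, pitch, radius"""
    m=P.mean(0)
    def f(q):
        a=np.array([np.cos(q[2])*np.cos(q[3]),np.sin(q[2])*np.cos(q[3]),np.sin(q[3])]); nrm=np.array([-np.sin(q[2]),np.cos(q[2]),0]); up=np.cross(a,nrm)
        D=P-m; return np.hypot(D@nrm-q[0],D@up-q[1])-(q[4] if r is None else r)
    s=least_squares(f,[0,-.015,yaw0,0,.02],loss='soft_l1',f_scale=.001); q=s.x
    a=np.array([np.cos(q[2])*np.cos(q[3]),np.sin(q[2])*np.cos(q[3]),np.sin(q[3])]); nrm=np.array([-np.sin(q[2]),np.cos(q[2]),0]); c=m+q[0]*nrm+q[1]*np.cross(a,nrm)
    t=(P-c)@a; lo,hi=np.percentile(t,[1,99])
    return dict(mid=(c+a*(lo+hi)/2).round(4),lo=(c+a*lo).round(4),hi=(c+a*hi).round(4),yaw=round(q[2],4),pitch=round(q[3],4),r=round(q[4],4),L=round(hi-lo,4),rms=round(float(np.sqrt(np.mean(f(q)**2))),4))
E
python3 - <<'E'
from h import *
pts={"scene":dict(c1=(221,249),c2=(196,276),nearpin=(334,222),farpin=(366,187)),"side":dict(c1=(265,288),c2=(286,325),nearpin=(305,188),farpin=(288,150))}
out=[]
for n in pts:
    z=np.load(n+"0.npz"); P=cloud(n,z['d']); hsv=cv2.cvtColor(z['im'],cv2.COLOR_RGB2HSV)
    for k,(u,v) in pts[n].items(): print(n,k,P[v,u].round(3),hsv[v,u])
    # top-down heightmap, 2mm cells, x .3..0.9 , y -0.5..0.25
    H=np.zeros((400,400)); Q=P[z['d']>0]; i=((Q[:,0]-.2)/.002).astype(int); j=((.3-Q[:,1])/.002).astype(int)
    ok=(i>=0)&(i<400)&(j>=0)&(j<400)&(Q[:,2]<.15)&(Q[:,2]>-.02); np.maximum.at(H,(j[ok],i[ok]),Q[ok,2]); out.append(H)
img=cv2.applyColorMap((np.clip(np.hstack(out)/.13,0,1)*255).astype(np.uint8),cv2.COLORMAP_JET); cv2.imwrite("pics/top.png",img)
E
```

```text
scene c1 [ 0.511 -0.248  0.067] [ 40   3 229]
scene c2 [ 0.547 -0.351  0.071] [ 30   1 240]
scene nearpin [0.648 0.017 0.083] [ 50   8 102]
scene farpin [0.61  0.204 0.085] [ 20   6 138]
side c1 [ 0.494 -0.251  0.068] [ 60   1 201]
side c2 [ 0.531 -0.35   0.07 ] [ 60   1 216]
side nearpin [0.628 0.039 0.099] [ 20  15 149]
side farpin [0.6   0.207 0.098] [ 60   1 197]
```

View pics/top.png

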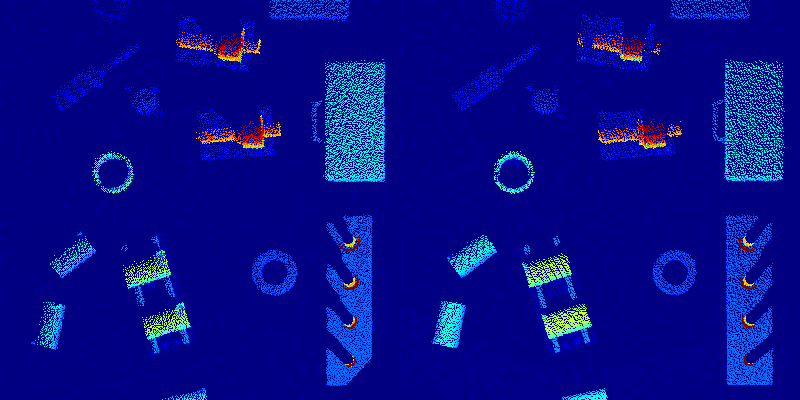

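The height map shows the couplings at about (0.50,-0.25) and (0.53,-0.35). The pins point towards -x, with noses near (0.60,0.03) and (0.56,0.21). Next I fit cylinders.

Run:
```python
from h import *
C={n:cloud(n,np.load(n+"0.npz")['d']).reshape(-1,3) for n in("scene","side")}
for n in ("scene","side","both"):
    A=np.vstack(list(C.values())) if n=="both" else C[n]
    def box(x0,x1,y0,y1,z0,z1): return A[(A[:,0]>x0)&(A[:,0]<x1)&(A[:,1]>y0)&(A[:,1]<y1)&(A[:,2]>z0)&(A[:,2]<z1)]
    for k,b,y in (("c1",(.43,.57,-.29,-.21,.05,.085),.25),("c2",(.46,.60,-.40,-.30,.05,.085),.25)):
        print(n,k,len(box(*b)),fitcyl(box(*b),None,y,.026))
    for k,b,y in (("near",(.57,.668,.0,.08,.06,.125),.0),("far",(.53,.625,.18,.26,.06,.125),-.1)):
        P=box(*b); print(n,k,len(P),fitcyl(P,None,y))
```

```text
scene c1 566 {'mid': array([ 0.4915, -0.2369,  0.0482]), 'lo': array([ 0.449 , -0.25  ,  0.0484]), 'hi': array([ 0.5339, -0.2238,  0.0479]), 'yaw': np.float64(0.2999), 'pitch': np.float64(-0.0058), 'r': np.float64(0.02), 'L': np.float64(0.0889), 'rms': 0.0017}
scene c2 647 {'mid': array([ 0.5304, -0.3406,  0.0472]), 'lo': array([ 0.4886, -0.3529,  0.0472]), 'hi': array([ 0.5722, -0.3284,  0.0473]), 'yaw': np.float64(0.2844), 'pitch': np.float64(0.0012), 'r': np.float64(0.02), 'L': np.float64(0.0871), 'rms': 0.0017}
scene near 280 {'mid': array([0.6321, 0.0328, 0.0859]), 'lo': array([0.597 , 0.0297, 0.0858]), 'hi': array([0.6671, 0.0359, 0.0861]), 'yaw': np.float64(0.0887), 'pitch': np.float64(0.0043), 'r': np.float64(0.0152), 'L': np.float64(0.0704), 'rms': 0.0019}
scene far 260 {'mid': array([0.5912, 0.2228, 0.0855]), 'lo': array([0.5567, 0.2274, 0.0852]), 'hi': array([0.6257, 0.2182, 0.0858]), 'yaw': np.float64(-0.1327), 'pitch': np.float64(0.0088), 'r': np.float64(0.0192), 'L': np.float64(0.0696), 'rms': 0.0019}
side c1 765 {'mid': array([ 0.4938, -0.2367,  0.0481]), 'lo': array([
[... 1283 characters left out ...]
ay([ 0.4899, -0.3528,  0.0475]), 'hi': array([ 0.5734, -0.3276,  0.0478]), 'yaw': np.float64(0.2933), 'pitch': np.float64(0.0035), 'r': np.float64(0.02), 'L': np.float64(0.0873), 'rms': 0.0015}
both near 575 {'mid': array([0.6323, 0.0326, 0.0862]), 'lo': array([0.5976, 0.0296, 0.0857]), 'hi': array([0.667 , 0.0357, 0.0866]), 'yaw': np.float64(0.0878), 'pitch': np.float64(0.013), 'r': np.float64(0.0151), 'L': np.float64(0.0697), 'rms': 0.0022}
both far 465 {'mid': array([0.5921, 0.2229, 0.0862]), 'lo': array([0.5576, 0.2278, 0.0857]), 'hi': array([0.6267, 0.2181, 0.0867]), 'yaw': np.float64(-0.1386), 'pitch': np.float64(0.0144), 'r': np.float64(0.0186), 'L': np.float64(0.0698), 'rms': 0.0023}
```

Sizes and heights agree with the text: the near plug is r≈15–16 mm (thin), the far plug r≈19 mm (thick), pins at 85–86 mm and couplings at 48 mm. I'll confirm with an enlarged crop and read the tool frame.

Run:
```python
from h import *
s=bot.state(); print(s['time_s'],np.round(s['position'],4),np.round(s['ee_rot'],3).tolist(),s['gripper_width'])
im=np.load("scene0.npz")['im']; a=cv2.resize(im[225:315,150:265],None,fx=3.4,fy=3.4,interpolation=2); b=cv2.resize(im[160:270,300:420],None,fx=2.78,fy=2.78,interpolation=2)[:a.shape[0]]
h=min(len(a),len(b)); cv2.imwrite("pics/crop.png",np.hstack([a[:h],b[:h]])[:,:,::-1])
```

```text
0.1 [0.5998 0.     0.2473] [[-0.0, 1.0, -0.002], [1.0, 0.0, 0.0], [0.0, -0.002, -1.0]] 0.08518871172207111
```

View pics/crop.png

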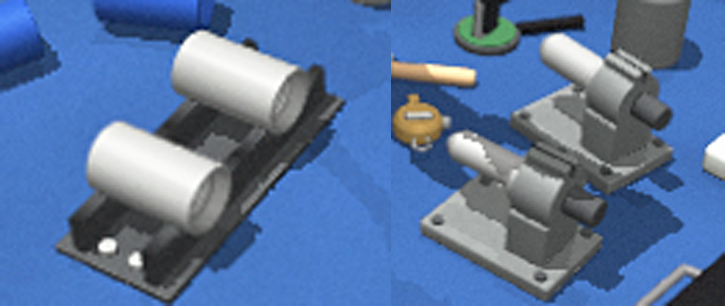

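The rack holds two plain steel-coloured couplings at scene (221,249) and (196,276), and these are the pair meant. The thick pin is the far stand and the thin pin the near one. I'll move over the first coupling.

```bash
python3 -m pendant '[{"tx":-0.0474,"ty":-0.0214},{"tx":-0.0474,"ty":-0.0214},{"tx":-0.0474,"ty":-0.0214},{"tx":-0.0474,"ty":-0.0214},{"tx":-0.0474,"ty":-0.0214},{"rz":0.0865},{"rz":0.0865},{"rz":0.0865},{"rz":0.0865}]' 1 50
python3 -m pendant '[{"rz":0.0865},{"rz":0.0865},{"rz":0.0865},{"tz":0}]'
python3 - <<'E'
from h import *
c=bot.camera_info("wrist"); s=bot.state(); im,d=bot.get_image("wrist"); np.savez("w1.npz",im=im,d=d); cv2.imwrite("pics/w1.png",im[:,:,::-1])
P=cloud("wrist",d,c).reshape(-1,3); tb=P[(d.ravel()>0)&(abs(P[:,2])<.01)]; print("table z",np.median(tb[:,2]))
for k,b in (("c1",(.43,.57,-.29,-.19,.05,.085)),("c2",(.46,.60,-.40,-.30,.05,.085))):
    Q=P[(P[:,0]>b[0])&(P[:,0]<b[1])&(P[:,1]>b[2])&(P[:,1]<b[3])&(P[:,2]>b[4])&(P[:,2]<b[5])]
    print(k,len(Q)); 
    if len(Q)>100: print(fitcyl(Q,None,.3,.026))
R=np.array(s['ee_rot']); print(np.round(s['position'],4),np.arctan2(R[1,0],R[0,0]),R[:,2].round(3),s['joint_pos'])
E
```

```text
table z 0.0004890406331082729
c1 493
{'mid': array([ 0.5136, -0.2307,  0.0491]), 'lo': array([ 0.4918, -0.2372,  0.0489]), 'hi': array([ 0.5353, -0.2242,  0.0493]), 'yaw': np.float64(0.2899), 'pitch': np.float64(0.0086), 'r': np.float64(0.02), 'L': np.float64(0.0455), 'rms': 0.0007}
c2 0
[0.5998 0.     0.2473] 1.5707970134324811 [-0.002  0.    -1.   ] [-5.67092778e-02  9.17822112e-02  1.23178323e+00  1.22251370e-05
  1.81977570e+00 -5.67070592e-02]invalid input
invalid input
```

View pics/w1.png

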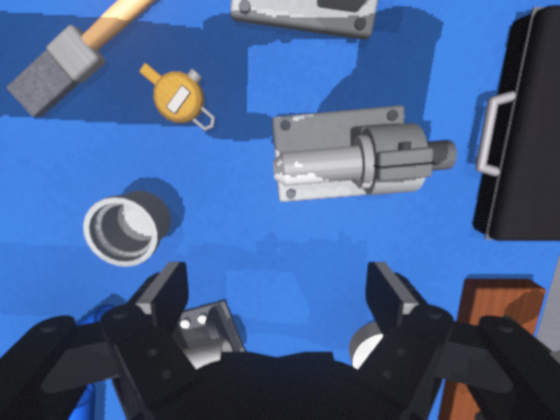

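The move was refused, so the arm didn't move. The wrist picture instead shows the thin plug clearly, with its pin at (275–360,165), so I'll fit that too and retry with all six keys per row.

```bash
python3 - <<'E'
from h import *
d=np.load("w1.npz")['d']; P=cloud("wrist",d).reshape(-1,3)
for x0,x1 in((.57,.668),(.612,.665)):
    Q=P[(P[:,0]>x0)&(P[:,0]<x1)&(P[:,1]>0)&(P[:,1]<.07)&(P[:,2]>.06)&(P[:,2]<.125)]; print(fitcyl(Q,None,.08)); print(fitcyl(Q,None,.08,.016))
E
python3 -m pendant '[{"tx":-0.0474,"ty":-0.0214,"tz":0,"rx":0,"ry":0,"rz":0},{"tx":-0.0474,"ty":-0.0214,"tz":0,"rx":0,"ry":0,"rz":0},{"tx":-0.0474,"ty":-0.0214,"tz":0,"rx":0,"ry":0,"rz":0},{"tx":-0.0474,"ty":-0.0214,"tz":0,"rx":0,"ry":0,"rz":0},{"tx":-0.0474,"ty":-0.0214,"tz":0,"rx":0,"ry":0,"rz":0}]' 1 50
```

```text
{'mid': array([0.6328, 0.033 , 0.0855]), 'lo': array([0.5979, 0.0298, 0.085 ]), 'hi': array([0.6678, 0.0361, 0.0859]), 'yaw': np.float64(0.0897), 'pitch': np.float64(0.0132), 'r': np.float64(0.0158), 'L': np.float64(0.0701), 'rms': 0.0012}
{'mid': array([0.6328, 0.033 , 0.0853]), 'lo': array([0.5979, 0.0298, 0.0848]), 'hi': array([0.6678, 0.0361, 0.0857]), 'yaw': np.float64(0.0896), 'pitch': np.float64(0.0133), 'r': np.float64(0.02), 'L': np.float64(0.0701), 'rms': 0.0012}
{'mid': array([0.6388, 0.0335, 0.0856]), 'lo': array([0.6127, 0.0312, 0.0857]), 'hi': array([0.6649, 0.0359, 0.0855]), 'yaw': np.float64(0.089), 'pitch': np.float64(-0.0041), 'r': np.float64(0.0159), 'L': np.float64(0.0524), 'rms': 0.0006}
{'mid': array([0.6388, 0.0335, 0.0855]), 'lo': array([0.6127, 0.0312, 0.0856]), 'hi': array([0.6649, 0.0358, 0.0854]), 'yaw': np.float64(0.0888), 'pitch': np.float64(-0.0041), 'r': np.float64(0.02), 'L': np.float64(0.0524), 'rms': 0.0006}
time_s: 0.78
position: [0.492, -0.2383, 0.248]
ee_rot: [[-0.0, 1.0, -0.0], [1.0, 0.0, 0.0], [0.0, -0.0, -1.0]]
contact_force: [0.0, -0.1, 0.2]
gripper_width: 0.0854
grasp_force: 0.0
```

```bash
python3 -m pendant '[{"tx":0,"ty":0,"tz":0.018,"rx":0,"ry":0,"rz":0.0865},{"tx":0,"ty":0,"tz":0.018,"rx":0,"ry":0,"rz":0.0865},{"tx":0,"ty":0,"tz":0.018,"rx":0,"ry":0,"rz":0.0865},{"tx":0,"ty":0,"tz":0.018,"rx":0,"ry":0,"rz":0.0865},{"tx":0,"ty":0,"tz":0.018,"rx":0,"ry":0,"rz":0.0865},{"tx":0,"ty":0,"tz":0.018,"rx":0,"ry":0,"rz":0.0865},{"tx":0,"ty":0,"tz":0.018,"rx":0,"ry":0,"rz":0.0865},{"tx":0,"ty":0,"tz":0,"rx":0,"ry":0,"rz":0}]' 1 50
python3 - <<'E'
from h import *
c=bot.camera_info("wrist"); s=bot.state(); im,d=bot.get_image("wrist")
P=cloud("wrist",d,c).reshape(-1,3)
for k,b in (("c1",(.43,.57,-.29,-.19,.05,.085)),("c2",(.46,.60,-.40,-.30,.05,.085))):
    Q=P[(P[:,0]>b[0])&(P[:,0]<b[1])&(P[:,1]>b[2])&(P[:,1]<b[3])&(P[:,2]>b[4])&(P[:,2]<b[5])]
    print(k,len(Q)); 
    if len(Q)>100: print(fitcyl(Q,None,.3,.026))
R=np.array(s['ee_rot']); print(np.round(s['position'],4),np.arctan2(R[1,0],R[0,0]),np.round(s['joint_pos'],2))
e=R.T@(np.array([.4927,-.2368,.046])-s['position']); print("tool delta",e.round(4))
E
```

```text
time_s: 1.78
position: [0.492, -0.2364, 0.1202]
ee_rot: [[0.954, 0.3, -0.004], [0.3, -0.954, 0.002], [-0.003, -0.003, -1.0]]
contact_force: [1.4, -0.8, -0.2]
gripper_width: 0.0852
grasp_force: 0.0
c1 9922
{'mid': array([ 0.4939, -0.2362,  0.0484]), 'lo': array([ 0.4524, -0.2489,  0.0485]), 'hi': array([ 0.5353, -0.2234,  0.0483]), 'yaw': np.float64(0.2986), 'pitch': np.float64(-0.0031), 'r': np.float64(0.02), 'L': np.float64(0.0868), 'rms': 0.0005}
c2 10991
{'mid': array([ 0.5326, -0.3392,  0.0484]), 'lo': array([ 0.4912, -0.352 ,  0.0485]), 'hi': array([ 0.574 , -0.3265,  0.0482]), 'yaw': np.float64(0.2988), 'pitch': np.float64(-0.004), 'r': np.float64(0.02), 'L': np.float64(0.0867), 'rms': 0.0006}
[ 0.492  -0.2364  0.1202] 0.304268884128397 [-0.51 -0.04  1.59 -0.    1.59  0.76]
tool delta [0.0008 0.0008 0.0742]
```

```bash
python3 -m pendant '[{"tx":0.001,"ty":0,"tz":0.025,"rx":0,"ry":0,"rz":0},{"tx":0,"ty":0,"tz":0.025,"rx":0,"ry":0,"rz":-0.001},{"tx":0,"ty":0,"tz":0.024,"rx":0,"ry":0,"rz":-0.0015},{"tx":0,"ty":0,"tz":0,"rx":0,"ry":0,"rz":0}]' 1 50
python3 -m pendant '[{"tx":0,"ty":0,"tz":0,"rx":0,"ry":0,"rz":0},{"tx":0,"ty":0,"tz":0,"rx":0,"ry":0,"rz":0},{"tx":0,"ty":0,"tz":0,"rx":0,"ry":0,"rz":0},{"tx":0,"ty":0,"tz":0,"rx":0,"ry":0,"rz":0},{"tx":0,"ty":0,"tz":0,"rx":0,"ry":0,"rz":0},{"tx":0,"ty":0,"tz":0,"rx":0,"ry":0,"rz":0},{"tx":0,"ty":0,"tz":0,"rx":0,"ry":0,"rz":0},{"tx":0,"ty":0,"tz":0,"rx":0,"ry":0,"rz":0}]' 0 50
```

```text
time_s: 2.33
position: [0.4932, -0.2363, 0.0471]
ee_rot: [[0.952, 0.306, -0.003], [0.306, -0.952, 0.001], [-0.002, -0.002, -1.0]]
contact_force: [-0.6, 0.3, -0.4]
gripper_width: 0.0854
grasp_force: 0.0
time_s: 3.32
position: [0.4947, -0.2366, 0.0505]
ee_rot: [[0.953, 0.304, 0.002], [0.304, -0.953, -0.0], [0.002, 0.001, -1.0]]
contact_force: [-2.1, 3.7, 5.6]
gripper_width: 0.0507
grasp_force: 52.7
```

```bash
python3 -m pendant '[{"tx":0,"ty":0,"tz":-0.01,"rx":0,"ry":0,"rz":0},{"tx":0,"ty":0,"tz":-0.03,"rx":0,"ry":0,"rz":0},{"tx":0,"ty":0,"tz":-0.04,"rx":0,"ry":0,"rz":0},{"tx":0,"ty":0,"tz":-0.04,"rx":0,"ry":0,"rz":0},{"tx":0,"ty":0,"tz":0,"rx":0,"ry":0,"rz":0},{"tx":0,"ty":0,"tz":0,"rx":0,"ry":0,"rz":0}]' 0 50
cat > held.py <<'E'
from h import *
def held(cams=("wrist","scene","side")):
    s=bot.state(); R=np.array(s['ee_rot']); p=np.array(s['position'])
    print("t",s['time_s'],"tcp",p.round(4),"yaw",np.arctan2(R[1,0],R[0,0]).round(4),"z",R[:,2].round(4),"F",np.round(s['contact_force'],1),"w",round(s['gripper_width'],4),"g",round(s['grasp_force'],1))
    for n in cams:
        c=bot.camera_info(n); im,d=bot.get_image(n); np.savez(f"last_{n}.npz",im=im,d=d); cv2.imwrite(f"pics/last_{n}.png",im[:,:,::-1])
        P=cloud(n,d,c).reshape(-1,3)[d.ravel()>0]; T=(P-p)@R; sat=cv2.cvtColor(im,cv2.COLOR_RGB2HSV).reshape(-1,3)[d.ravel()>0]
        Q=P[(abs(T[:,0])<.06)&(abs(T[:,1])<.03)&(abs(T[:,2])<.04)&(abs(T[:,0])>.014)&(sat[:,2]>110)&(sat[:,1]<40)]
        if len(Q)>80:
            f=fitcyl(Q,None,np.arctan2(R[1,0],R[0,0]),.026); print(n,len(Q),{k:f[k] for k in('mid','yaw','pitch','L','rms')},"mid in tool",((f['mid']-p)@R).round(4))
if __name__=="__main__": held()
E
python3 held.py
```

```text
time_s: 4.08
position: [0.4933, -0.2364, 0.1659]
ee_rot: [[0.953, 0.303, -0.003], [0.303, -0.953, 0.001], [-0.002, -0.002, -1.0]]
contact_force: [-0.1, 0.4, -7.1]
gripper_width: 0.0509
grasp_force: 54.2
t 4.075 tcp [ 0.4933 -0.2364  0.1659] yaw 0.3079 z [-0.0028  0.0014 -1.    ] F [-0.1  0.4 -7.1] w 0.0509 g 54.2
wrist 12041 {'mid': array([ 0.5026, -0.2329,  0.1637]), 'yaw': np.float64(0.2972), 'pitch': np.float64(0.0035), 'L': np.float64(0.0671), 'rms': 0.0014} mid in tool [ 0.01   -0.0005  0.0022]
scene 336 {'mid': array([ 0.4921, -0.2366,  0.1629]), 'yaw': np.float64(0.2855), 'pitch': np.float64(0.0162), 'L': np.float64(0.0854), 'rms': 0.0025} mid in tool [-0.0012 -0.0002  0.003 ]
side 466 {'mid': array([ 0.4916, -0.2364,  0.1628]), 'yaw': np.float64(0.3068), 'pitch': np.float64(-0.0121), 'L': np.float64(0.0873), 'rms': 0.0017} mid in tool [-0.0016 -0.0005  0.0031]
```

The coupling is held cleanly, centre 2.5 mm below the TCP. I'll go to the thick plug's standoff.

```bash
python3 -m pendant '[{"tx":0,"ty":0,"tz":0,"rx":0,"ry":0,"rz":0.0708},{"tx":0,"ty":0,"tz":0,"rx":0,"ry":0,"rz":0.0708},{"tx":0,"ty":0,"tz":0,"rx":0,"ry":0,"rz":0.0708},{"tx":-0.004,"ty":-0.022,"tz":0,"rx":0,"ry":0,"rz":0},{"tx":-0.008,"ty":-0.048,"tz":0,"rx":0,"ry":0,"rz":0},{"tx":-0.009,"ty":-0.052,"tz":0,"rx":0,"ry":0,"rz":0},{"tx":-0.009,"ty":-0.052,"tz":0,"rx":0,"ry":0,"rz":0},{"tx":-0.009,"ty":-0.052,"tz":0,"rx":0,"ry":0,"rz":0},{"tx":-0.009,"ty":-0.052,"tz":0,"rx":0,"ry":0,"rz":0},{"tx":-0.009,"ty":-0.052,"tz":0,"rx":0,"ry":0,"rz":0}]'
python3 -m pendant '[{"tx":-0.009,"ty":-0.052,"tz":0,"rx":0,"ry":0,"rz":0},{"tx":-0.009,"ty":-0.052,"tz":0,"rx":0,"ry":0,"rz":0},{"tx":-0.006,"ty":-0.035,"tz":0,"rx":0,"ry":0,"rz":0},{"tx":0,"ty":0,"tz":0,"rx":0,"ry":0,"rz":0},{"tx":0,"ty":0,"tz":0,"rx":0,"ry":0,"rz":0}]'
cat > pin.py <<'E'
from h import *
import sys
def pin(n,c,d,p0,yaw0,r):
    P=cloud(n,d,c).reshape(-1,3)[d.ravel()>0]; a=np.array([np.cos(yaw0),np.sin(yaw0),0]); nn=np.array([-a[1],a[0],0]); T=P-np.array(p0)
    t=T@a; Q=P[(t>-.018)&(t<.032)&(abs(T@nn)<.03)&(P[:,2]>.07)&(P[:,2]<.125)]
    f=fitcyl(Q,None,yaw0,r); print("pin",n,len(Q),{k:f[k] for k in('mid','yaw','pitch','rms')}); return f
if __name__=="__main__":
    from held import held
    held()
    for n in("wrist","scene","side"): pin(n,bot.camera_info(n),np.load(f"last_{n}.npz")['d'],(.5921,.2229,.085),-.139,.0192)
E
python3 pin.py
```

```text
time_s: 5.48
position: [0.4813, 0.1004, 0.1674]
ee_rot: [[0.991, -0.134, -0.001], [-0.134, -0.991, 0.0], [-0.001, -0.0, -1.0]]
contact_force: [0.5, -0.2, -6.1]
gripper_width: 0.0508
grasp_force: 54.3
time_s: 6.1
position: [0.477, 0.239, 0.1674]
ee_rot: [[0.991, -0.135, -0.001], [-0.135, -0.991, -0.001], [-0.001, 0.001, -1.0]]
contact_force: [-1.1, -0.1, -5.8]
gripper_width: 0.0505
grasp_force: 54.7
t 6.1 tcp [0.477  0.239  0.1674] yaw -0.135 z [-0.0014 -0.001  -1.    ] F [-1.1 -0.1 -5.8] w 0.0505 g 54.7
wrist 11973 {'mid': array([0.4866, 0.2384, 0.1652]), 'yaw': np.float64(-0.1437), 'pitch': np.float64(0.0044), 'L': np.float64(0.0672), 'rms': 0.0014} mid in tool [ 0.0096 -0.0007  0.0022]
scene 202 {'mid': array([0.4771, 0.2374, 0.1661]), 'yaw': np.float64(-0.2106), 'pitch': np.float64(-0.0368), 'L': np.float64(0.0852), 'rms': 0.0028} mid in tool [0.0003 0.0016 0.0013]
side 307 {'mid': array([0.4773, 0.2385, 0.1661]), 'yaw': np.float64(-0.1368), 'pitch': np.float64(0.0015), 'L': np.float64(0.0885), 'rms': 0.002} mid in tool [0.0004 0.0005 0.0013]
pin wrist 4847 {'mid': array([0.5944, 0.2231, 0.0859]), 'yaw': np.float64(-0.1289), 'pitch': np.float64(0.0007), 'rms': 0.0006}
pin scene 191 {'mid': array([0.5987, 0.2217, 0.0858]), 'yaw': np.float64(-0.1285), 'pitch': np.float64(0.0105), 'rms': 0.0021}
pin side 219 {'mid': array([0.5993, 0.2233, 0.0861]), 'yaw': np.float64(-0.1215), 'pitch': np.float64(-0.0133), 'rms': 0.0022}
```

View pics/last_wrist.png

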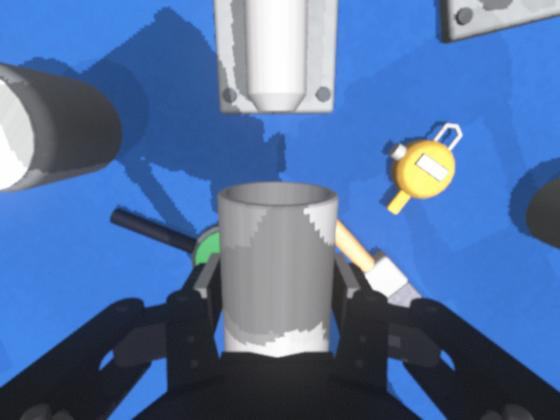

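The picture shows the pin ahead (tip at (276,105)), almost in line with the held coupling (front edge at (277,190)). The can is at the left. I'll correct yaw and lateral, check can clearance, and descend at the standoff.

```bash
python3 -m pendant '[{"tx":0,"ty":0.0013,"tz":0.005,"rx":0,"ry":0,"rz":-0.0048},{"tx":0,"ty":0,"tz":0.025,"rx":0,"ry":0,"rz":0},{"tx":0,"ty":0,"tz":0.03,"rx":0,"ry":0,"rz":0},{"tx":0,"ty":0,"tz":0.02,"rx":0,"ry":0,"rz":0},{"tx":0,"ty":0,"tz":0,"rx":0,"ry":0,"rz":0},{"tx":0,"ty":0,"tz":0,"rx":0,"ry":0,"rz":0}]' | head -2
python3 - <<'E'
from h import *
from held import held
from pin import pin
z=np.load("last_scene.npz"); P=cloud("scene",z['d']).reshape(-1,3)
Q=P[(P[:,2]>.095)&(P[:,2]<.112)&(P[:,1]>.28)&(P[:,1]<.5)&(P[:,0]>.35)&(P[:,0]<.75)]; print("can",len(Q),Q.min(0).round(3),Q.max(0).round(3))
held(); pin("wrist",bot.camera_info("wrist"),np.load("last_wrist.npz")['d'],(.5921,.2229,.085),-.13,.0192)
E
```

```text
time_s: 7.0
position: [0.4782, 0.2378, 0.0895]
can 289 [0.529 0.369 0.095] [0.608 0.453 0.109]
t 7.0 tcp [0.4782 0.2378 0.0895] yaw -0.127 z [ 1.7e-03  7.0e-04 -1.0e+00] F [ 0.3  0.5 -6.3] w 0.0507 g 54.8
wrist 11954 {'mid': array([0.4877, 0.2372, 0.0873]), 'yaw': np.float64(-0.1355), 'pitch': np.float64(0.0075), 'L': np.float64(0.0674), 'rms': 0.0014} mid in tool [ 0.0095 -0.0006  0.0023]
scene 187 {'mid': array([0.4776, 0.2391, 0.0898]), 'yaw': np.float64(-0.1429), 'pitch': np.float64(0.0224), 'L': np.float64(0.0882), 'rms': 0.0035} mid in tool [-0.0008 -0.0012 -0.0003]
side 265 {'mid': array([0.4788, 0.2388, 0.0883]), 'yaw': np.float64(-0.122), 'pitch': np.float64(0.0103), 'L': np.float64(0.0873), 'rms': 0.0023} mid in tool [ 0.0004 -0.0011  0.0012]
pin wrist 4693 {'mid': array([0.582 , 0.226 , 0.0856]), 'yaw': np.float64(-0.1241), 'pitch': np.float64(-0.0066), 'rms': 0.0006}
```

```bash
cat > rel.py <<'E'
import sys
from h import *
def rel(pp,yaw0,r,N=4):
    out=[];ps=[]
    for i in range(N):
        s=bot.state(); c=bot.camera_info("wrist"); im,d=bot.get_image("wrist"); p=np.array(s['position']); R=np.array(s['ee_rot']); ps.append(p)
        ok=d.ravel()>0; P=cloud("wrist",d,c).reshape(-1,3)[ok]; T=(P-p)@R; hs=cv2.cvtColor(im,cv2.COLOR_RGB2HSV).reshape(-1,3)[ok]
        Q=P[(T[:,0]<.043)&(abs(T[:,1])<.027)&(abs(T[:,2])<.026)&(T[:,0]>.014)&(hs[:,1]<60)]
        f=fitcyl(Q,None,yaw0,.026)
        a=np.array([np.cos(yaw0),np.sin(yaw0),0]); nn=np.array([-a[1],a[0],0]); U=P-np.array(pp); t=U@a
        Q=P[(t>-.018)&(t<.03)&(abs(U@nn)<.03)&(P[:,2]>.07)&(P[:,2]<.125)]
        g=fitcyl(Q,None,yaw0,r); pa=np.array([np.cos(g['yaw']),np.sin(g['yaw']),0]); pn=np.array([-pa[1],pa[0],0]); D=f['mid']-g['mid']
        out.append([D@pn,D[2],f['yaw']-g['yaw'],f['pitch'],g['yaw'],g['mid'][2],f['rms'],g['rms'],(np.array([*pp])-p)@pa])
    print("mean tcp",np.mean(ps,0).round(4),"sd",np.std(ps,0).round(4)); o=np.array(out)
    print("coupling minus pin: left, up, dyaw, pitch | pin yaw, pin z, rms, rms, pp-tcp along"); print(o.round(4)); print(o.mean(0).round(4))
if __name__=="__main__":
    if sys.argv[1]=="thick": rel((.5921,.2229,.085),-.127,.0192)
    else: rel((.6340,.0331,.085),.089,.016)
E
python3 rel.py thick
```

```text
mean tcp [0.4782 0.2379 0.0895] sd [0.0002 0.0001 0.0003]
coupling minus pin: left, up, dyaw, pitch | pin yaw, pin z, rms, rms, pp-tcp along
[[-7.000e-04  2.800e-03  3.000e-03  2.760e-02 -1.288e-01  8.510e-02
   1.500e-03  6.000e-04  1.147e-01]
 [-8.000e-04  2.600e-03  5.600e-03  2.720e-02 -1.304e-01  8.510e-02
   1.500e-03  6.000e-04  1.148e-01]
 [-5.000e-04  2.300e-03 -1.300e-03  2.580e-02 -1.253e-01  8.510e-02
   1.500e-03  6.000e-04  1.150e-01]
 [-5.000e-04  2.000e-03 -1.000e-04  2.620e-02 -1.252e-01  8.510e-02
   1.500e-03  6.000e-04  1.151e-01]]
[-0.0006  0.0024  0.0018  0.0267 -0.1274  0.0851  0.0015  0.0006  0.1149]
```

```bash
python3 -m pendant '[{"tx":0,"ty":-0.0005,"tz":0.002,"rx":0,"ry":0,"rz":0},{"tx":0.01,"ty":0,"tz":0,"rx":0,"ry":0,"rz":0},{"tx":0.015,"ty":0,"tz":0,"rx":0,"ry":0,"rz":0},{"tx":0.01,"ty":0,"tz":0,"rx":0,"ry":0,"rz":0},{"tx":0,"ty":0,"tz":0,"rx":0,"ry":0,"rz":0},{"tx":0,"ty":0,"tz":0,"rx":0,"ry":0,"rz":0}]'
python3 rel.py thick | tail -1
```

```text
time_s: 8.1
position: [0.5123, 0.2337, 0.086]
ee_rot: [[0.992, -0.127, -0.001], [-0.127, -0.992, -0.0], [-0.001, 0.0, -1.0]]
contact_force: [-0.1, 0.1, -6.2]
gripper_width: 0.0507
grasp_force: 54.8
[-0.0004 -0.0013  0.0023  0.0048 -0.1274  0.0852  0.0013  0.0005  0.0807]
```

```bash
python3 -m pendant '[{"tx":0.005,"ty":-0.0003,"tz":-0.0013,"rx":0,"ry":0,"rz":0},{"tx":0.005,"ty":0,"tz":0,"rx":0,"ry":0,"rz":0},{"tx":0,"ty":0,"tz":0,"rx":0,"ry":0,"rz":0},{"tx":0,"ty":0,"tz":0,"rx":0,"ry":0,"rz":0}]'
python3 rel.py thick | tail -1
```

```text
time_s: 8.8
position: [0.5223, 0.2327, 0.0874]
ee_rot: [[0.992, -0.127, -0.0], [-0.127, -0.992, -0.0], [-0.0, 0.0, -1.0]]
contact_force: [0.2, -0.1, -6.5]
gripper_width: 0.0509
grasp_force: 54.8
  5.00e-04  7.05e-02]
```

```bash
python3 -m pendant '[{"tx":0.004,"ty":0,"tz":0,"rx":0,"ry":0,"rz":0},{"tx":0.004,"ty":0,"tz":0,"rx":0,"ry":0,"rz":0},{"tx":0.003,"ty":0,"tz":0,"rx":0,"ry":0,"rz":0},{"tx":0.002,"ty":0,"tz":0,"rx":0,"ry":0,"rz":0}]'
python3 -m pendant '[{"tx":0.002,"ty":0,"tz":0,"rx":0,"ry":0,"rz":0},{"tx":0.002,"ty":0,"tz":0,"rx":0,"ry":0,"rz":0}]'
```

```text
time_s: 9.5
position: [0.5355, 0.231, 0.0875]
ee_rot: [[0.992, -0.127, -0.0], [-0.127, -0.992, -0.0], [-0.0, 0.0, -1.0]]
contact_force: [-0.6, -0.5, -6.6]
gripper_width: 0.0503
grasp_force: 54.8
time_s: 9.75
position: [0.5393, 0.2306, 0.0875]
ee_rot: [[0.992, -0.127, -0.0], [-0.127, -0.992, -0.0], [-0.0, 0.0, -1.0]]
contact_force: [-0.7, 0.7, -5.7]
gripper_width: 0.0506
grasp_force: 54.8
```

```bash
python3 -m pendant '[{"tx":0.003,"ty":0,"tz":0,"rx":0,"ry":0,"rz":0},{"tx":0.003,"ty":0,"tz":0,"rx":0,"ry":0,"rz":0},{"tx":0.003,"ty":0,"tz":0,"rx":0,"ry":0,"rz":0}]'
```

```text
time_s: 10.12
position: [0.5483, 0.2295, 0.0876]
ee_rot: [[0.992, -0.127, -0.0], [-0.127, -0.992, -0.0], [-0.0, 0.0, -1.0]]
contact_force: [-0.2, 0.1, -5.5]
gripper_width: 0.0505
grasp_force: 54.8
```

It's past 34 mm with no force, so this is the wider-bored coupling. Continuing to home.

```bash
python3 -m pendant '[{"tx":0.005,"ty":0,"tz":0,"rx":0,"ry":0,"rz":0},{"tx":0.006,"ty":0,"tz":0,"rx":0,"ry":0,"rz":0},{"tx":0.006,"ty":0,"tz":0,"rx":0,"ry":0,"rz":0},{"tx":0.006,"ty":0,"tz":0,"rx":0,"ry":0,"rz":0},{"tx":0.006,"ty":0,"tz":0,"rx":0,"ry":0,"rz":0},{"tx":0.004,"ty":0,"tz":0,"rx":0,"ry":0,"rz":0},{"tx":0.003,"ty":0,"tz":0,"rx":0,"ry":0,"rz":0},{"tx":0,"ty":0,"tz":0,"rx":0,"ry":0,"rz":0}]'
```

```text
time_s: 11.12
position: [0.5839, 0.2249, 0.0875]
ee_rot: [[0.992, -0.127, -0.0], [-0.127, -0.992, -0.0], [-0.0, 0.0, -1.0]]
contact_force: [0.9, -0.5, -5.8]
gripper_width: 0.0504
grasp_force: 54.8
```

```bash
python3 -m pendant '[{"tx":0.0015,"ty":0,"tz":0,"rx":0,"ry":0,"rz":0},{"tx":0.0015,"ty":0,"tz":0,"rx":0,"ry":0,"rz":0},{"tx":0.0015,"ty":0,"tz":0,"rx":0,"ry":0,"rz":0}]'
```

```text
time_s: 11.5
position: [0.5884, 0.2244, 0.0876]
ee_rot: [[0.992, -0.127, 0.0], [-0.127, -0.992, 0.0], [0.0, -0.0, -1.0]]
contact_force: [0.3, 0.9, -6.2]
gripper_width: 0.0508
grasp_force: 54.8
```

```bash
python3 -m pendant '[{"tx":0.0015,"ty":0,"tz":0,"rx":0,"ry":0,"rz":0},{"tx":0.0015,"ty":0,"tz":0,"rx":0,"ry":0,"rz":0}]' | sed -n '2p;4p'
python3 -m pendant '[{"tx":0.0015,"ty":0,"tz":0,"rx":0,"ry":0,"rz":0}]' | sed -n '2p;4p'
python3 -m pendant '[{"tx":0.0015,"ty":0,"tz":0,"rx":0,"ry":0,"rz":0}]' | sed -n '2p;4p'
```

```text
position: [0.5914, 0.224, 0.0876]
contact_force: [0.4, -0.2, -6.0]
position: [0.5922, 0.2238, 0.0874]
contact_force: [-5.4, 0.3, -3.9]
position: [0.5923, 0.2238, 0.0874]
contact_force: [-12.4, 0.2, -0.4]
```

Contact at the collar (12 N). Release and lift.

```bash
python3 -m pendant '[{"tx":0,"ty":0,"tz":0.0015,"rx":0,"ry":0,"rz":0},{"tx":0,"ty":0,"tz":0,"rx":0,"ry":0,"rz":0}]' | sed -n '2p;4p'
python3 -m pendant '[{"tx":0,"ty":0,"tz":0,"rx":0,"ry":0,"rz":0},{"tx":0,"ty":0,"tz":0,"rx":0,"ry":0,"rz":0},{"tx":0,"ty":0,"tz":0,"rx":0,"ry":0,"rz":0},{"tx":0,"ty":0,"tz":0,"rx":0,"ry":0,"rz":0},{"tx":0,"ty":0,"tz":0,"rx":0,"ry":0,"rz":0},{"tx":0,"ty":0,"tz":0,"rx":0,"ry":0,"rz":0}]' 1
python3 -m pendant '[{"tx":0,"ty":0,"tz":-0.02,"rx":0,"ry":0,"rz":0},{"tx":0,"ty":0,"tz":-0.04,"rx":0,"ry":0,"rz":0},{"tx":0,"ty":0,"tz":-0.05,"rx":0,"ry":0,"rz":0},{"tx":0,"ty":0,"tz":0,"rx":0,"ry":0,"rz":0},{"tx":0,"ty":0,"tz":0,"rx":0,"ry":0,"rz":0}]' | head -4
python3 - <<'E'
from h import *
for n in("wrist","side"):
    c=bot.camera_info(n); im,d=bot.get_image(n); cv2.imwrite(f"pics/done1_{n}.png",im[:,:,::-1]); P=cloud(n,d,c).reshape(-1,3)
    a=np.array([.992,-.127,0]); T=P-np.array([.592,.2235,.085]); t=T@a; w=T@np.array([.127,.992,0])
    Q=P[(abs(t)<.04)&(abs(w)<.027)&(T[:,2]>0)&(T[:,2]<.035)]; print(n,len(Q),fitcyl(Q,None,-.127,.026))
E
```

```text
position: [0.5923, 0.2241, 0.086]
contact_force: [-9.1, -0.4, -2.2]
time_s: 13.0
position: [0.5943, 0.2236, 0.0861]
ee_rot: [[0.992, -0.127, 0.0], [-0.127, -0.992, -0.0], [0.0, 0.0, -1.0]]
contact_force: [0.4, 0.1, -0.4]
gripper_width: 0.0859
grasp_force: 0.0
time_s: 13.62
position: [0.5944, 0.2237, 0.1973]
ee_rot: [[0.992, -0.127, 0.002], [-0.127, -0.992, 0.001], [0.001, -0.001, -1.0]]
contact_force: [-1.0, -0.7, -0.9]
wrist 6176 {'mid': array([0.5921, 0.2243, 0.0836]), 'lo': array([0.5533, 0.2294, 0.0837]), 'hi': array([0.631 , 0.2192, 0.0835]), 'yaw': np.float64(-0.1307), 'pitch': np.float64(-0.0015), 'r': np.float64(0.02), 'L': np.float64(0.0784), 'rms': 0.0005}
side 353 {'mid': array([0.5919, 0.2246, 0.0838]), 'lo': array([0.5545, 0.2293, 0.0839]), 'hi': array([0.6293, 0.22  , 0.0837]), 'yaw': np.float64(-0.1238), 'pitch': np.float64(-0.0017), 'r': np.float64(0.02), 'L': np.float64(0.0753), 'rms': 0.0021}
```

View pics/done1_side.png

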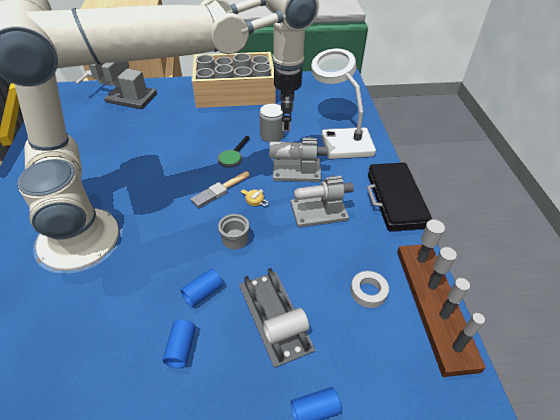

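Coupling 1 rests home on the thick plug (side (295,152)): z 83.6 mm, seated against the collar, axes aligned. Now the second coupling.

```bash
python3 -m pendant '[{"tx":0.001,"ty":0.0566,"tz":0,"rx":0,"ry":0,"rz":0},{"tx":0.001,"ty":0.0566,"tz":0,"rx":0,"ry":0,"rz":0},{"tx":0.001,"ty":0.0566,"tz":0,"rx":0,"ry":0,"rz":0},{"tx":0.001,"ty":0.0566,"tz":0,"rx":0,"ry":0,"rz":0},{"tx":0.001,"ty":0.0566,"tz":0,"rx":0,"ry":0,"rz":0},{"tx":0.001,"ty":0.0566,"tz":0,"rx":0,"ry":0,"rz":0},{"tx":0.001,"ty":0.0566,"tz":0,"rx":0,"ry":0,"rz":0},{"tx":0.001,"ty":0.0566,"tz":0,"rx":0,"ry":0,"rz":0},{"tx":0.001,"ty":0.0566,"tz":0,"rx":0,"ry":0,"rz":0},{"tx":0.001,"ty":0.0566,"tz":0,"rx":0,"ry":0,"rz":0}]' >/dev/null
python3 -m pendant '[{"tx":0,"ty":0,"tz":0.025,"rx":0,"ry":0,"rz":-0.0678},{"tx":0,"ty":0,"tz":0.025,"rx":0,"ry":0,"rz":-0.0678},{"tx":0,"ty":0,"tz":0.025,"rx":0,"ry":0,"rz":-0.0678},{"tx":0,"ty":0,"tz":0,"rx":0,"ry":0,"rz":0},{"tx":0,"ty":0,"tz":0,"rx":0,"ry":0,"rz":0}]' 1 50 | head -3
python3 - <<'E'
from h import *
c=bot.camera_info("wrist"); s=bot.state(); im,d=bot.get_image("wrist"); P=cloud("wrist",d,c).reshape(-1,3); b=(.46,.60,-.40,-.29,.055,.085)
Q=P[(P[:,0]>b[0])&(P[:,0]<b[1])&(P[:,1]>b[2])&(P[:,1]<b[3])&(P[:,2]>b[4])&(P[:,2]<b[5])]; f=fitcyl(Q,None,.3,.026); R=np.array(s['ee_rot'])
print(f); print("tool delta",((f['mid']-[0,0,.002]-s['position'])@R).round(4),"yaw",np.arctan2(R[1,0],R[0,0]))
E
```

```text
time_s: 15.6
position: [0.5325, -0.3391, 0.1214]
ee_rot: [[0.956, 0.292, -0.0], [0.292, -0.956, 0.0], [-0.0, -0.0, -1.0]]
{'mid': array([ 0.5322, -0.3395,  0.0484]), 'lo': array([ 0.4907, -0.3522,  0.0485]), 'hi': array([ 0.5738, -0.3267,  0.0483]), 'yaw': np.float64(0.2982), 'pitch': np.float64(-0.0032), 'r': np.float64(0.02), 'L': np.float64(0.0869), 'rms': 0.0005}
tool delta [-0.0004  0.0003  0.075 ] yaw 0.2964338929692656
```

```bash
python3 -m pendant '[{"tx":0,"ty":0,"tz":0.025,"rx":0,"ry":0,"rz":0},{"tx":0,"ty":0,"tz":0.025,"rx":0,"ry":0,"rz":0},{"tx":0,"ty":0,"tz":0.024,"rx":0,"ry":0,"rz":0},{"tx":0,"ty":0,"tz":0,"rx":0,"ry":0,"rz":0}]' 1 50 | head -2
python3 -m pendant '[{"tx":0,"ty":0,"tz":0,"rx":0,"ry":0,"rz":0},{"tx":0,"ty":0,"tz":0,"rx":0,"ry":0,"rz":0},{"tx":0,"ty":0,"tz":0,"rx":0,"ry":0,"rz":0},{"tx":0,"ty":0,"tz":0,"rx":0,"ry":0,"rz":0},{"tx":0,"ty":0,"tz":0,"rx":0,"ry":0,"rz":0},{"tx":0,"ty":0,"tz":0,"rx":0,"ry":0,"rz":0},{"tx":0,"ty":0,"tz":0,"rx":0,"ry":0,"rz":0},{"tx":0,"ty":0,"tz":0,"rx":0,"ry":0,"rz":0}]' 0 50
python3 -m pendant '[{"tx":0,"ty":0,"tz":-0.01,"rx":0,"ry":0,"rz":0},{"tx":0,"ty":0,"tz":-0.03,"rx":0,"ry":0,"rz":0},{"tx":0,"ty":0,"tz":-0.04,"rx":0,"ry":0,"rz":0},{"tx":0,"ty":0,"tz":-0.04,"rx":0,"ry":0,"rz":0},{"tx":0,"ty":0,"tz":0,"rx":0,"ry":0,"rz":0},{"tx":0,"ty":0,"tz":0,"rx":0,"ry":0,"rz":0}]'
python3 -c "
from held import held; held(('wrist',))"
```

```text
time_s: 16.15
position: [0.5319, -0.3386, 0.046]
time_s: 17.15
position: [0.5335, -0.3397, 0.0496]
ee_rot: [[0.956, 0.294, 0.003], [0.294, -0.956, -0.002], [0.002, 0.003, -1.0]]
contact_force: [-0.4, 0.9, 6.6]
gripper_width: 0.0509
grasp_force: 53.3
time_s: 17.9
position: [0.5318, -0.3386, 0.1644]
ee_rot: [[0.956, 0.295, -0.003], [0.295, -0.956, 0.002], [-0.002, -0.003, -1.0]]
contact_force: [0.2, -0.3, -6.6]
gripper_width: 0.0509
grasp_force: 53.9
t 17.9 tcp [ 0.5318 -0.3386  0.1644] yaw 0.299 z [-0.003   0.0021 -1.    ] F [ 0.2 -0.3 -6.6] w 0.0509 g 53.9
wrist 12139 {'mid': array([ 0.5412, -0.3351,  0.1631]), 'yaw': np.float64(0.2987), 'pitch': np.float64(0.0047), 'L': np.float64(0.0663), 'rms': 0.0015} mid in tool [ 0.01   -0.0006  0.0013]
```

```bash
python3 -m pendant '[{"tx":0,"ty":0,"tz":0,"rx":0,"ry":0,"rz":0.05},{"tx":0,"ty":0,"tz":0,"rx":0,"ry":0,"rz":0.05},{"tx":0.001,"ty":-0.022,"tz":0,"rx":0,"ry":0,"rz":0},{"tx":0.002,"ty":-0.048,"tz":0,"rx":0,"ry":0,"rz":0},{"tx":0.003,"ty":-0.052,"tz":0,"rx":0,"ry":0,"rz":0},{"tx":0.003,"ty":-0.052,"tz":0,"rx":0,"ry":0,"rz":0},{"tx":0.003,"ty":-0.052,"tz":0,"rx":0,"ry":0,"rz":0},{"tx":0.003,"ty":-0.052,"tz":0,"rx":0,"ry":0,"rz":0},{"tx":0.002,"ty":-0.052,"tz":0,"rx":0,"ry":0,"rz":0},{"tx":0.001,"ty":-0.031,"tz":0,"rx":0,"ry":0,"rz":0}]' >/dev/null
python3 -m pendant '[{"tx":0,"ty":0,"tz":0.01,"rx":0,"ry":0,"rz":0},{"tx":0,"ty":0,"tz":0.03,"rx":0,"ry":0,"rz":0},{"tx":0,"ty":0,"tz":0.025,"rx":0,"ry":0,"rz":0},{"tx":0,"ty":0,"tz":0.011,"rx":0,"ry":0,"rz":0},{"tx":0,"ty":0,"tz":0,"rx":0,"ry":0,"rz":0},{"tx":0,"ty":0,"tz":0,"rx":0,"ry":0,"rz":0}]'
python3 rel.py thin; python3 -c "
from held import held; held(('wrist',))"
```

```text
time_s: 19.95
position: [0.5187, 0.0219, 0.0922]
ee_rot: [[0.996, 0.089, 0.002], [0.089, -0.996, -0.0], [0.002, 0.0, -1.0]]
contact_force: [0.7, -0.1, -5.4]
gripper_width: 0.0506
grasp_force: 54.2
mean tcp [0.5188 0.0219 0.0924] sd [0.0001 0.     0.0001]
coupling minus pin: left, up, dyaw, pitch | pin yaw, pin z, rms, rms, pp-tcp along
[[-0.0008  0.0061  0.0009  0.024   0.0888  0.0851  0.0016  0.0006  0.1159]
 [-0.0012  0.0063  0.0062  0.0258  0.0819  0.0851  0.0016  0.0006  0.1157]
 [-0.0006  0.0064 -0.002   0.0248  0.0911  0.0851  0.0016  0.0006  0.1157]
 [-0.001   0.0062  0.0031  0.0244  0.086   0.0851  0.0016  0.0006  0.1158]]
[-0.0009  0.0063  0.002   0.0248  0.087   0.0851  0.0016  0.0006  0.1158]
t 20.15 tcp [0.5187 0.022  0.0921] yaw 0.0896 z [ 1.7e-03 -1.0e-04 -1.0e+00] F [-0.6  0.5 -6.3] w 0.051 g 54.2
wrist 11944 {'mid': array([0.5285, 0.0236, 0.0909]), 'yaw': np.float64(0.0897), 'pitch': np.float64(0.0088), 'L': np.float64(0.0661), 'rms': 0.0015} mid in tool [ 0.0099 -0.0007  0.0012]
```

```bash
python3 -m pendant '[{"tx":0,"ty":-0.0005,"tz":0.0045,"rx":0,"ry":0,"rz":0},{"tx":0.01,"ty":0,"tz":0,"rx":0,"ry":0,"rz":0},{"tx":0.015,"ty":0,"tz":0,"rx":0,"ry":0,"rz":0},{"tx":0.01,"ty":0,"tz":0,"rx":0,"ry":0,"rz":0},{"tx":0,"ty":0,"tz":0,"rx":0,"ry":0,"rz":0},{"tx":0,"ty":0,"tz":0,"rx":0,"ry":0,"rz":0}]' | sed -n '2p;4p'
python3 rel.py thin | tail -2;python3 -c "
from held import held; held(('wrist',))"
```

```text
position: [0.5527, 0.0257, 0.0863]
contact_force: [-0.2, 0.4, -6.0]
 [-0.0001  0.0002  0.0022  0.0079  0.0872  0.0852  0.0015  0.0006  0.0817]]
[-0.0001  0.0001  0.0024  0.0085  0.0872  0.0852  0.0015  0.0005  0.0817]
t 21.15 tcp [0.5527 0.0257 0.0866] yaw 0.0896 z [ 0.  0. -1.] F [-0.4 -0.  -6. ] w 0.0508 g 54.3
wrist 13712 {'mid': array([0.5703, 0.0279, 0.0853]), 'yaw': np.float64(0.0895), 'pitch': np.float64(-0.0383), 'L': np.float64(0.0821), 'rms': 0.0046} mid in tool [ 0.0177 -0.0007  0.0013]
```

Aligned to within 0.2 mm. Inserting.

```bash
python3 -m pendant '[{"tx":0.004,"ty":0,"tz":0,"rx":0,"ry":0,"rz":0},{"tx":0.004,"ty":0,"tz":0,"rx":0,"ry":0,"rz":0},{"tx":0.004,"ty":0,"tz":0,"rx":0,"ry":0,"rz":0}]' | sed -n '2p;4p'
python3 -m pendant '[{"tx":0.003,"ty":0,"tz":0,"rx":0,"ry":0,"rz":0},{"tx":0.003,"ty":0,"tz":0,"rx":0,"ry":0,"rz":0}]' | sed -n '2p;4p'
python3 -m pendant '[{"tx":0.003,"ty":0,"tz":0,"rx":0,"ry":0,"rz":0},{"tx":0.003,"ty":0,"tz":0,"rx":0,"ry":0,"rz":0}]' | sed -n '2p;4p'
```

```text
position: [0.5653, 0.0268, 0.0866]
contact_force: [0.4, 0.0, -5.8]
position: [0.5711, 0.0273, 0.0865]
contact_force: [0.2, 0.6, -5.2]
position: [0.577, 0.0278, 0.0865]
contact_force: [0.9, -0.2, -6.0]
```

```bash
python3 -m pendant '[{"tx":0.003,"ty":0,"tz":0,"rx":0,"ry":0,"rz":0},{"tx":0.004,"ty":0,"tz":0,"rx":0,"ry":0,"rz":0},{"tx":0.004,"ty":0,"tz":0,"rx":0,"ry":0,"rz":0}]' | sed -n '2p;4p'
python3 -m pendant '[{"tx":0.005,"ty":0,"tz":0,"rx":0,"ry":0,"rz":0},{"tx":0.006,"ty":0,"tz":0,"rx":0,"ry":0,"rz":0},{"tx":0.006,"ty":0,"tz":0,"rx":0,"ry":0,"rz":0},{"tx":0.006,"ty":0,"tz":0,"rx":0,"ry":0,"rz":0},{"tx":0.006,"ty":0,"tz":0,"rx":0,"ry":0,"rz":0},{"tx":0.004,"ty":0,"tz":0,"rx":0,"ry":0,"rz":0},{"tx":0.003,"ty":0,"tz":0,"rx":0,"ry":0,"rz":0}]' | sed -n '2p;4p'
```

```text
position: [0.5881, 0.0288, 0.0866]
contact_force: [-0.1, -0.6, -5.3]
position: [0.6239, 0.032, 0.0865]
contact_force: [-0.5, -1.5, -5.9]
```

```bash
python3 -m pendant '[{"tx":0.0015,"ty":0,"tz":0,"rx":0,"ry":0,"rz":0},{"tx":0.0015,"ty":0,"tz":0,"rx":0,"ry":0,"rz":0}]' | sed -n '2p;4p'
python3 -m pendant '[{"tx":0.0015,"ty":0,"tz":0,"rx":0,"ry":0,"rz":0},{"tx":0.0015,"ty":0,"tz":0,"rx":0,"ry":0,"rz":0}]' | sed -n '2p;4p'
```

```text
position: [0.6267, 0.0323, 0.0866]
contact_force: [-0.1, 0.5, -5.8]
position: [0.6297, 0.0326, 0.0866]
contact_force: [-0.4, 0.5, -5.4]
```

```bash
python3 -m pendant '[{"tx":0.0015,"ty":0,"tz":0,"rx":0,"ry":0,"rz":0},{"tx":0.001,"ty":0,"tz":0,"rx":0,"ry":0,"rz":0}]' | sed -n '2p;4p'
python3 -m pendant '[{"tx":0.0015,"ty":0,"tz":0,"rx":0,"ry":0,"rz":0}]' | sed -n '2p;4p'
python3 -m pendant '[{"tx":0.001,"ty":0,"tz":0,"rx":0,"ry":0,"rz":0}]' | sed -n '2p;4p'
```

```text
position: [0.6322, 0.0328, 0.0866]
contact_force: [-0.3, 0.2, -6.2]
position: [0.6337, 0.0329, 0.0866]
contact_force: [-0.7, 0.6, -6.5]
position: [0.6338, 0.033, 0.0864]
contact_force: [-7.5, -0.5, -2.5]
```

Contact at the collar. Release, lift and check both.

```bash
python3 -m pendant '[{"tx":0.0005,"ty":0,"tz":0.001,"rx":0,"ry":0,"rz":0},{"tx":0,"ty":0,"tz":0,"rx":0,"ry":0,"rz":0}]' | sed -n '2p;4p'
python3 -m pendant '[{"tx":0,"ty":0,"tz":0,"rx":0,"ry":0,"rz":0},{"tx":0,"ty":0,"tz":0,"rx":0,"ry":0,"rz":0},{"tx":0,"ty":0,"tz":0,"rx":0,"ry":0,"rz":0},{"tx":0,"ty":0,"tz":0,"rx":0,"ry":0,"rz":0},{"tx":0,"ty":0,"tz":0,"rx":0,"ry":0,"rz":0},{"tx":0,"ty":0,"tz":0,"rx":0,"ry":0,"rz":0}]' 1 | tail -3
python3 -m pendant '[{"tx":0,"ty":0,"tz":-0.02,"rx":0,"ry":0,"rz":0},{"tx":0,"ty":0,"tz":-0.04,"rx":0,"ry":0,"rz":0},{"tx":0,"ty":0,"tz":-0.05,"rx":0,"ry":0,"rz":0},{"tx":0,"ty":0,"tz":-0.03,"rx":0,"ry":0,"rz":0},{"tx":0,"ty":0,"tz":0,"rx":0,"ry":0,"rz":0},{"tx":0,"ty":0,"tz":0,"rx":0,"ry":0,"rz":0}]' | head -2
python3 - <<'E'
from h import *
for n in("wrist","side","scene"):
    c=bot.camera_info(n); im,d=bot.get_image(n); cv2.imwrite(f"pics/done2_{n}.png",im[:,:,::-1]); P=cloud(n,d,c).reshape(-1,3)
    for k,cc,y in(("thick",(.592,.2235,.085),-.127),("thin",(.6335,.033,.085),.089)):
        T=P-np.array(cc); t=T@[np.cos(y),np.sin(y),0]; w=T@[-np.sin(y),np.cos(y),0]
        Q=P[(abs(t)<.06)&(abs(w)<.027)&(T[:,2]>0)&(T[:,2]<.0255)&(t<.044)]
        if len(Q)>80: f=fitcyl(Q,None,y,.026); print(n,k,len(Q),f['mid'],f['lo'],f['yaw'],f['pitch'],f['L'],f['rms'])
E
```

```text
position: [0.6338, 0.0329, 0.0855]
contact_force: [-6.2, -0.1, -2.9]
contact_force: [-0.4, -0.5, 0.3]
gripper_width: 0.0857
grasp_force: 0.0
time_s: 26.08
position: [0.6349, 0.0331, 0.2252]
wrist thick 5710 [0.5914 0.2242 0.0836] [0.5481 0.2298 0.0837] -0.1297 -0.0021 0.0872 0.0006
wrist thin 5503 [0.6326 0.0335 0.0839] [0.5888 0.0296 0.084 ] 0.088 -0.0021 0.0879 0.0005
side thick 374 [0.5918 0.2243 0.0836] [0.5486 0.2301 0.0839] -0.1341 -0.0068 0.0872 0.0022
side thin 469 [0.6324 0.0333 0.0839] [0.5886 0.0294 0.0839] 0.0898 -0.0004 0.0879 0.0018
scene thick 321 [0.5885 0.2232 0.0838] [0.5431 0.229  0.0837] -0.127 0.0011 0.0915 0.002
scene thin 474 [0.632  0.0333 0.0836] [0.5876 0.0297 0.0838] 0.0807 -0.0023 0.0889 0.0017
```

View pics/done2_scene.png

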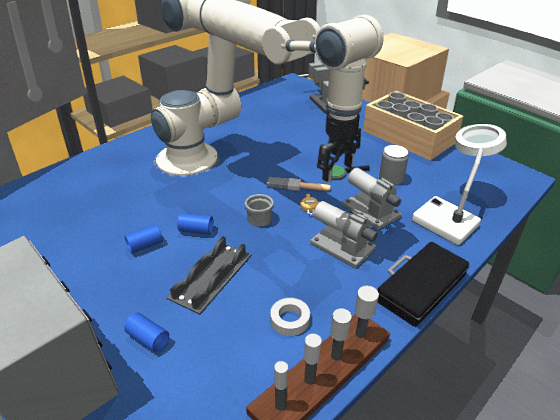

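Both couplings are home on the plugs (scene (372,187) and (340,220)), the rack is empty, the gripper is clear and nothing else has moved.

```bash
python3 -c "
from workcell import bot
print(bot.sign_off())"
```

```text
the job is handed in; nothing more can be done
None
```

The wider-bored coupling is on the thick plug and the other on the thin plug, each pushed against its collar with no more than about 12 N and released; the job is handed in and no verdict was shown.

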